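# Find the cap that screws onto the filter port

### The arm

A 6-joint arm with a two-finger parallel gripper is mounted at the origin on a cart in front of the work surface, level with it; the furniture and walls round the work are solid. World frame = base frame: x ahead of the robot, y to its left, z up, the work surface at z = 0. Lengths are in m, angles in degrees, forces in N, time in s.
With the tool pointing down it reaches from about 0.275 to 0.725 m from the base axis. Payload 15.9 kg.
Tool frame: the origin (TCP) lies midway between the tips of the shut fingers; the grasp point (between the pads) lies 19 mm behind it (ctrl.grip_point_offset is the distance from the TCP to the grasp point, in m); z points along the fingers, y is the line along which they close (so a half turn about z gives the same grasp; the last joint's range is limited). The gripper opens to 85 mm and grips with 20 to 120 N. Pads are 22 mm wide; open, the fingers measure 114 mm over their backs; the gripper's body (76 mm by 85 mm) begins 54 mm behind the grasp point. The pads swing forward as they close: fully open they stand 13 mm farther back than shut.
Start: joints at [0, 12.198, -1.971, 75.831, 0, 90], TCP at [0.5, -0, 0.231] pointing down, gripper open.
Joint ranges: [-170.91, 170.91], [-42.67, 98.43], [-65.05, 77.54], [-120.47, 116.71], [-90, 82.35], [-180, 180]. Speed limits (degrees/s): [108.29, 108.29, 136.94, 147.25, 180, 180].

### API

Orientations are given as [roll, pitch, yaw] about the fixed x, y, z axes, in that order (R = Rz(yaw) Ry(pitch) Rx(roll)).
In Python, from plant import sensors, imaging, ctrl, nets gives the robot as it stands.
- The arm moves only by the tool send_rows, never from a script. Its arguments are lists of equal length, an entry for each row: "slide": the shift along the tool's x, y, z in m, a list of three; "turn": the turn about the tool's z in rad. In form: {"slide": [[dx, dy, dz], ...], "turn": [turn, ...]}. A call has 1 to 5 rows; each row is the pose to reach, as a shift and turn from the pose commanded when the call began, along the tool's axes at that moment; what a row does not reach only later rows make up. A row lasts 1/12 s, in which the tool goes at most 41.7 mm and 7.16 degrees, less where a joint would pass 70% of its speed; a pose out of reach is approached as far as the arm can. A call with a gripper value outside its range is refused whole. "claw" is the closure, from 0 (fully open) to 1 (shut), set as the call begins (left out, the last holds). The fingers move at their own pace and stop on an object; the grip force is fixed at half the most. Time passes only in rows, so rows that repeat a pose let the fingers close. It gives the time, the measured TCP pose, the force, the opening and the grip force at its end, in the units of the state.
- sensors.sense(): the state, without advancing time (a new reading comes with each control period).
- imaging.grab_frame(name): name is "scene" or "side" or "wrist"; returns (picture, depth): 480x640x3 uint8, red, green, blue; 480x640 float32, m along the optical axis (not along the pixel's ray), 0 where there is no reading.
- imaging.calibration(name): a dict with "fx", "fy", "cx", "cy" (pixels), "R" (3x3) and "t" (3): a world point X has camera coordinates R X + t; the wrist camera has in their place "hand_eye" (4x4, takes a point from camera to tool coordinates, whose origin is the TCP and whose axes are the flange's). Camera axes: x right, y down, z forward; pixel columns grow to the right and rows downward; lengths in m; the calibration is good to about 2 mm. The wrist camera is an equidistant fisheye: a pixel r from the principal point sees the ray r / f radians off the axis. A picture is of the moment at which its call begins: read the wrist's pose just before it. calibration takes no time and is no camera call.
- ctrl.close_job(): hands the job in; it is judged then, once.
Trained networks look in the newest picture that a camera, given by its name, has taken for a name from the list of things; names that differ only in an ending like _2 or _b are one class to them, and where a whole thing is asked for, a point or a joint stands for the part that bears it (a point fixed in the world has none). Each returns a list of dicts, best first, with "confidence" (0 to 1); they miss things now and then, are a little off and sometimes report something else, mostly with a low value. They report only what shows in the picture. A call takes as long as a camera call. They do not tell look-alikes from the thing itself.
- nets.recognise(camera, query): "extent" ([centre column, centre row, width, height] in pixels, round what is visible of it).
- nets.silhouettes(camera, query): "mask" (480x640 bool, what is visible of it) and "extent" ([centre column, centre row, width, height] in pixels, round what is visible of it).
The state is a dict: "time_s": time; "joints": joint angles; "joint_velocities": joint speeds; "effort": joint torques, N m; "ee_pos": TCP position; "tcp_rot": TCP orientation; "ft_force": force on the tool from outside, world axes, zero at the start; "moment": the same for the moment, N m; "width": opening from 0.0 (shut) to 1.0 (fully open); "gripper_force": force on a finger pad.
Only numpy, scipy, OpenCV 4.12 (cv2) and the standard library are available. Lean on these libraries where they do the work, as an engineer would, in place of code of your own. Each camera call takes 0.05 s, during which the arm holds its last target. There are 200 camera calls.

### The job

Two black screw caps of the same look stand on the table, but only one has the thread of the steel stud on the fixed filter port. Try them: set a cap on the stud with its white bar in line with the port's white marks and turn it clockwise about a quarter turn; the right one sinks as it turns, the wrong one binds and stays high. Leave the right cap screwed fully down on the port and the other one standing upright on the table.

Things in the scene. Friction and masses are not known exactly. Their poses are not given: they have to be found in the camera images.
- filter_port: Fixed: grey base plate 100x100x12 mm, blue drum 72 mm across whose flat top (seat) is 40 mm above the table, steel threaded stud 37 mm across with blunt tip at 78 mm. Origin: on the axis at table height, z up; x axis through the two white marks on the drum top, where the two-start right-hand thread begins; red marks a quarter turn on. Any cap set on rests with its rim 10 mm above the seat.
- port_seat (a point): Centre of the seat, on the port's axis, same axes. A cap goes on with its white bar along x, either way round, within 10 degrees. Turned clockwise seen from above, the right cap sinks 10 mm evenly over the first 75 degrees, rim then on the seat; stop at 100; vertical play 5 mm; lower it as it turns. The wrong cap binds within 45 degrees, rim still 6 to 10 mm up, and lifts straight off.
- cap_1: Black ribbed screw cap, 52 mm diameter, 54 mm high, closed top with a raised white bar (46x5x2 mm), open below (bore 40 mm, 40 mm deep), two thread lugs inside under the bar's ends; 55 to 115 g. Origin: centre of its rim (underside), z up, x along the bar. Stands rim down on the table. Grip from above across the round side about 41 mm above the rim, any direction.
- cap_2: Second black screw cap, same look, size, origin and axes as cap_1, but with a different thread inside. Which of the two fits the port is not known beforehand; only one does.
Mind the look-alikes: they are no part of the job. Leave any orange or purple look-alike of the cap_2 alone.

How it is judged (in metres and radians):
At the end, for the whole second after the job is handed in: The cap that fits is screwed onto the port's stud with its rim within 3 mm of the seat, on the axis within 6 mm and upright within 7 degrees; the other cap stands on the table, upright within 10 degrees; both are at rest (((z of cap_1 in the frame of filter_port between 0.037 and 0.043 m and horizontal distance between cap_1 and filter_port below 0.006 m and angle between cap_1's own z axis and vertical below 0.12 rad and height (world z) of cap_2 between -0.01 and 0.01 m and angle between cap_2's own z axis and vertical below 0.17 rad) or (z of cap_2 in the frame of filter_port between 0.037 and 0.043 m and horizontal distance between cap_2 and filter_port below 0.006 m and angle between cap_2's own z axis and vertical below 0.12 rad and height (world z) of cap_1 between -0.01 and 0.01 m and angle between cap_1's own z axis and vertical below 0.17 rad)) and linear speed of each of cap_1, cap_2 below 0.02 m/s); the robot touches nothing.
It also fails if it takes over 72 s, if anything falls off the work surface, if the arm or the gripper's body presses on something with over 40 N, if the wrist force passes 120 N, or if a joint passes its speed limit or range.

## Working session

There is one attempt and no reset: what is moved stays moved. The work goes in short steps, Python scripts to look and compute and a tool call to move; the robot and the scene stay as the last step left them, time stands still between calls to the robot, and variables do not carry over. Pictures are saved under pics/ and viewed, at most 10 in all, crops included, and the job is handed in when it is done.

Besides the shell and the picture viewer there is one more tool, called after "Emit:" as name(argument=value, ...) on one line, values as JSON. send_rows: Moves the arm, as the interface text tells. Its arguments: {"type":"object","properties":{"slide":{"type":"array","items":{"type":"array","items":{"type":"number"}}},"turn":{"type":"array","items":{"type":"number"}},"claw":{"type":"number"}},"required":["slide","turn"]}

```bash
mkdir -p pics; ls
python3 - <<'E'
from plant import sensors, imaging, ctrl, nets
import cv2
s=sensors.sense();print({k:s[k] for k in('time_s','ee_pos','tcp_rot','ft_force','width')},ctrl.grip_point_offset)
ims=[]
for n in("scene","side"):
    p,d=imaging.grab_frame(n);cv2.imwrite(f'pics/{n}0.png',p[:,:,::-1]);
    print(n,imaging.calibration(n))
    for q in("cap_1","filter_port"):
        print(q,[(r['extent'],round(r['confidence'],2)) for r in nets.recognise(n,q)])
E
```

```text
pics
{'time_s': 0.0, 'ee_pos': array([ 4.99671488e-01, -2.41702269e-05,  2.30833460e-01]), 'tcp_rot': array([-1.79938598e+02,  1.01587197e-03,  8.99987377e+01]), 'ft_force': array([-1.04619134, -0.52843488,  0.69721074]), 'width': 0.9984496556853659} 0.0187
scene {'fx': 545.803833081193, 'fy': 545.803833081193, 'cx': 322.4109675135271, 'cy': 239.6339403657773, 'R': array([[ 0.85903435, -0.51187403,  0.00670559],
       [-0.37557453, -0.63908736, -0.67120126],
       [ 0.34785595,  0.57406648, -0.74124484]]), 't': array([-0.50526551,  0.19401114,  0.75806825])}
cap_1 [([282.5, 219.4, 28.8, 45.5], 0.94), ([236.9, 236.9, 35.8, 44.5], 0.75), ([277.8, 265.1, 36.2, 43.7], 0.69), ([286.9, 314.8, 40.9, 47.6], 0.68)]
filter_port [([362.2, 230.5, 79.0, 64.4], 0.86)]
side {'fx': 456.6291595012429, 'fy': 456.6291595012429, 'cx': 324.1912083678592, 'cy': 234.27978348645232, 'R': array([[ 0.9957949 , -0.08839325, -0.02406555],
       [-0.0676202 , -0.5319775 , -0.84405417],
       [ 0.06180636,  0.84213216, -0.53571765]]), 't': array([-0.5375432 ,  0.02907376,  0.92671679])}
cap_1 [([271.2, 215.0, 25.7, 34.8], 0.89), ([287.8, 237.3, 31.2, 37.2], 0.88), ([316.4, 212.6, 26.9, 29.0], 0.82), ([273.5, 264.0, 29.0, 40.8], 0.69)]
filter_port [([374.4, 232.2, 57.9, 49.9], 0.8)]
```

View pics/scene0.png

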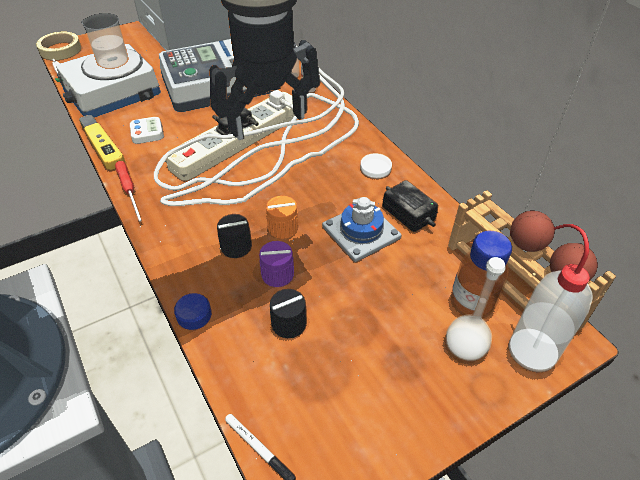

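View pics/side0.png

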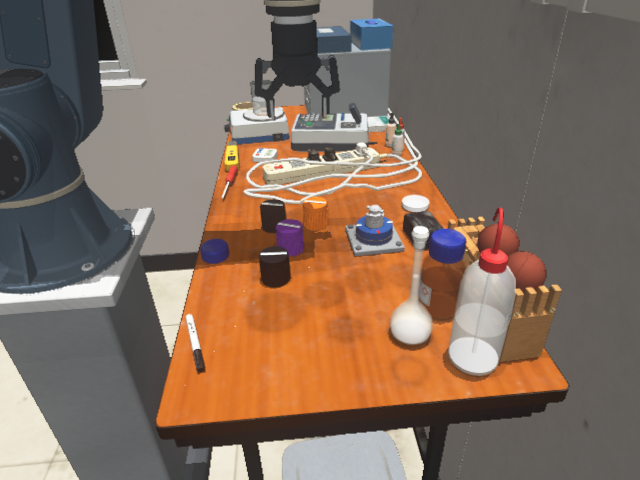

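The scene shows black caps at (235,236) and (288,313). The look-alikes, orange (282,217) and purple (277,263), don't match the black description, so they stay put. The port is at (362,225).

```bash
cat > h.py <<'E'
import numpy as np, cv2
from plant import sensors, imaging, ctrl, nets
def rays(n,uv):
    c=imaging.calibration(n);uv=np.atleast_2d(uv)
    d=np.c_[(uv[:,0]-c['cx'])/c['fx'],(uv[:,1]-c['cy'])/c['fy'],np.ones(len(uv))]
    return -c['R'].T@c['t'], d@c['R']
def onplane(n,uv,z):
    o,d=rays(n,uv);return o+d*((z-o[2])/d[:,2])[:,None]
def cloud(n,dep):
    v,u=np.indices(dep.shape);o,d=rays(n,np.c_[u.ravel(),v.ravel()])
    return (o+d*dep.ravel()[:,None]).reshape(480,640,3)
def bar(P):
    c=P.mean(0);w,V=np.linalg.eigh(np.cov((P-c)[:,:2].T));a=V[:,1];t=(P-c)[:,:2]@a
    return np.round([*((c[:2]+a*(t.max()+t.min())/2)),np.degrees(np.arctan2(a[1],a[0]))%180,np.ptp(t)],4)
E
python3 - <<'E'
from h import *
boxes={"scene":{'A':(215,210,256,245),'B':(266,286,312,322),'port':(330,195,396,255)},"side":{'A':(258,197,288,212),'B':(258,246,292,262),'port':(350,200,402,250)}}
crops=[]
for n in boxes:
    p,d=imaging.grab_frame(n);X=cloud(n,d);hsv=cv2.cvtColor(p,cv2.COLOR_RGB2HSV)
    for k,(a,b,c,e) in boxes[n].items():
        m=np.zeros(d.shape,bool);m[b:e,a:c]=1
        crops.append(cv2.resize(p[b:e,a:c],(260,260),interpolation=cv2.INTER_NEAREST))
        if k!='port':
            w=m&(hsv[...,2]>130)&(hsv[...,1]<60)
            v,u=np.nonzero(w);print(n,k,len(u),bar(onplane(n,np.c_[u,v],.055)),'depth',np.median(X[w],0).round(3))
            q=m&(d>0)&(abs(X[...,2]-.054)<.006);print('  top',q.sum(),X[q].mean(0).round(4))
        else:
            q=m&(d>0)
            for lo,hi in((.007,.017),(.035,.045),(.045,.072),(.072,.085)):
                r=q&(X[...,2]>lo)&(X[...,2]<hi);P=X[r]
                if len(P):print(n,k,lo,len(P),P.mean(0).round(4),((P.max(0)+P.min(0))/2).round(4),np.ptp(P,axis=0).round(3))
                if lo==.007: print('  rect',cv2.minAreaRect((P[:,:2]*1000).astype(np.float32)))
                if lo==.035:
                    for nm,mm in(('white',(hsv[...,1]<60)&(hsv[...,2]>150)),('red',(hsv[...,1]>140)&((hsv[...,0]<8)|(hsv[...,0]>172)))):
                        Q=r&mm;print('  ',nm,[tuple(x) for x in np.c_[np.argwhere(Q)[:,::-1],(X[Q][:,:2]*1000).round(0)].astype(int)][:12])
cv2.imwrite('pics/crops.png',np.vstack([np.hstack(crops[:3]),np.hstack(crops[3:])])[:,:,::-1])
E
```

```text
scene A 76 [4.350000e-01 3.050000e-02 1.636423e+02 4.530000e-02] depth [0.433 0.031 0.055]
  top 629 [0.4344 0.0277 0.0533]
scene B 126 [ 4.382000e-01 -1.516000e-01  1.769131e+02  4.660000e-02] depth [ 0.438 -0.151  0.055]
  top 878 [ 0.4377 -0.1535  0.0534]
scene port 0.007 1137 [ 0.6275 -0.0677  0.0117] [ 0.6462 -0.0516  0.012 ] [0.123 0.102 0.01 ]
  rect ((646.7478637695312, -50.19508743286133), (122.68171691894531, 101.90699768066406), 2.3205149173736572)
scene port 0.035 731 [ 0.6338 -0.0575  0.0395] [ 0.6576 -0.0506  0.04  ] [0.115 0.072 0.01 ]
   white [(np.int64(377), np.int64(207), np.int64(671), np.int64(-44)), (np.int64(378), np.int64(207), np.int64(672), np.int64(-45)), (np.int64(352), np.int64(208), np.int64(632), np.int64(-25)), (np.int64(376), np.int64(208), np.int64(668), np.int64(-45)), (np.int64(377), np.int64(208), np.int64(669), np.int64(-46)), (np.int64(378), np.int64(208), np.int64(671), np.int64(-47)), (np.int64(379), np.int64(208), np.int64(672), np.int64(-49)), (np.int64(375), np.int64(209), np.int64(664), np.int64(-47)), (np.int64(376), np.int64(209), np.int
[... 2373 characters left out ...]
.int64(-48)), (np.int64(357), np.int64(224), np.int64(602), np.int64(-45))]
   red [(np.int64(377), np.int64(230), np.int64(637), np.int64(-74)), (np.int64(377), np.int64(231), np.int64(636), np.int64(-77)), (np.int64(378), np.int64(231), np.int64(638), np.int64(-78)), (np.int64(377), np.int64(232), np.int64(635), np.int64(-82)), (np.int64(378), np.int64(232), np.int64(637), np.int64(-82)), (np.int64(379), np.int64(232), np.int64(639), np.int64(-83)), (np.int64(378), np.int64(233), np.int64(637), np.int64(-83))]
side port 0.045 236 [ 0.6339 -0.0594  0.0585] [ 0.6352 -0.0527  0.0585] [0.034 0.031 0.027]
side port 0.072 81 [ 0.6354 -0.0516  0.0753] [ 0.6361 -0.0487  0.0753] [0.029 0.028 0.006]
```

View pics/crops.png

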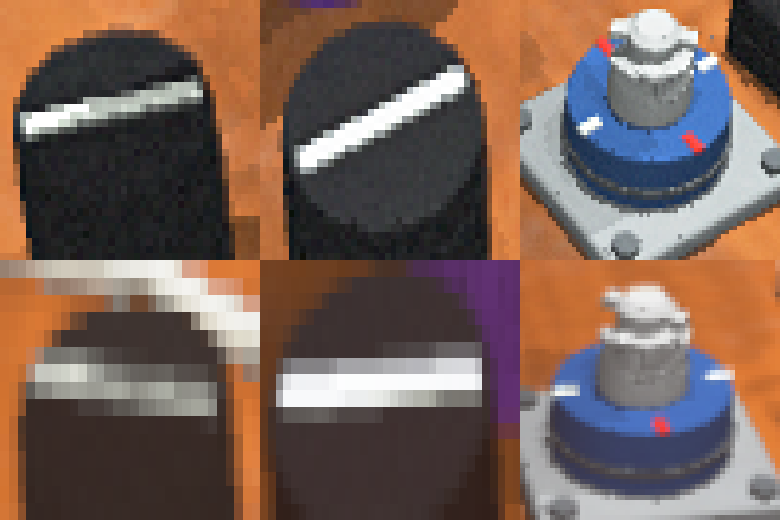

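Crops confirm A and B are both black with white bars. The port is at about (0.636,-0.050), with white marks near ±x (about 3°). Next I check the neighbours' clearance and the wrist view.

Run:
```python
from h import *
n='scene'
p,d=imaging.grab_frame(n);X=cloud(n,d);hsv=cv2.cvtColor(p,cv2.COLOR_RGB2HSV)
for k,(a,b,c,e) in {'orange':(264,195,300,232),'purple':(258,240,296,275)}.items():
    s=np.zeros(d.shape,bool);s[b:e,a:c]=1
    q=s&(abs(X[...,2]-.054)<.004);P=X[q];print(k,((P.max(0)+P.min(0))/2).round(3),np.ptp(P,axis=0).round(3))
for n,k in (('scene','port'),('side','port')):
    p,d=imaging.grab_frame(n);hsv=cv2.cvtColor(p,cv2.COLOR_RGB2HSV)
    v,u=np.indices(d.shape);G=onplane(n,np.c_[u.ravel(),v.ravel()],.041)[:,:2].reshape(480,640,2)
    rr=np.hypot(G[...,0]-.636,G[...,1]+.0505);an=np.degrees(np.arctan2(G[...,1]+.0505,G[...,0]-.636))
    for nm,mm in(('w',(hsv[...,1]<70)&(hsv[...,2]>170)),('r',(hsv[...,1]>140)&((hsv[...,0]<8)|(hsv[...,0]>172)))):
        for c0 in(0,180,90,-90):
            q=mm&(rr>.022)&(rr<.038)&(abs((an-c0+180)%360-180)<25)
            if q.any():print(n,nm,c0,q.sum(),G[q].mean(0).round(4))
s=sensors.sense();p,d=imaging.grab_frame('wrist');cv2.imwrite('pics/w0.png',p[:,:,::-1]);print(imaging.calibration('wrist'))
```

```text
orange [0.524 0.028 0.054] [0.051 0.053 0.008]
purple [ 0.467 -0.058  0.054] [0.05  0.053 0.007]
scene w 0 28 [ 0.6644 -0.0462]
scene w 180 18 [ 0.6042 -0.0525]
scene w 90 18 [ 0.6442 -0.0205]
scene r 90 10 [ 0.6336 -0.0185]
scene r -90 11 [ 0.6369 -0.082 ]
side w 0 12 [ 0.6671 -0.0488]
side w 180 11 [ 0.6045 -0.0512]
side w 90 20 [ 0.6404 -0.0172]
side r -90 7 [ 0.6366 -0.0815]
{'fx': 371.64829954431775, 'fy': 371.64829954431775, 'cx': 316.5030353035786, 'cy': 241.71038488926214, 'hand_eye': array([[ 1.37047110e-03, -9.62400025e-01, -2.71632682e-01,
         6.63916738e-02],
       [ 9.99998206e-01,  1.67406087e-03, -8.85930139e-04,
        -7.18209697e-04],
       [ 1.30734883e-03, -2.71630980e-01,  9.62400593e-01,
        -1.42215626e-01],
       [ 0.00000000e+00,  0.00000000e+00,  0.00000000e+00,
         1.00000000e+00]])}
```

View pics/w0.png

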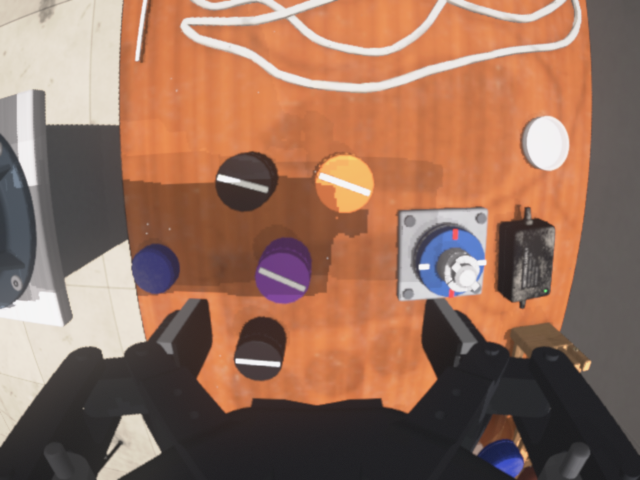

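Emit:
send_rows(slide=[[0.03,-0.065,0.06],[0.03,-0.065,0.06],[0.03,-0.065,0.06],[0.03,-0.065,0.06],[0.03,-0.065,0.06]], turn=[-0.12,-0.24,-0.36,-0.48,-0.6], claw=0)

```text
time_s: 1.02
ee_pos: [0.4339, 0.0303, 0.1709]
tcp_rot: [-180.0, -0.0, 124.8]
ft_force: [0.9, 0.3, 0.7]
width: 0.996
gripper_force: 0.0
```

Emit:
send_rows(slide=[[0,0,0],[0,0,0],[0,0,0],[0,0,0],[0,0,0]], turn=[-0.12,-0.24,-0.36,-0.447,-0.447])

```text
time_s: 1.43
ee_pos: [0.435, 0.03, 0.1714]
tcp_rot: [180.0, 0.0, 150.2]
ft_force: [0.3, 0.6, 1.1]
width: 1.003
gripper_force: 0.0
```

```bash
cat >> h.py <<'E'
from scipy.spatial.transform import Rotation as Ro
def wplane(uv,z,s):
    c=imaging.calibration('wrist');uv=np.atleast_2d(uv).astype(float)
    x=(uv[:,0]-c['cx'])/c['fx'];y=(uv[:,1]-c['cy'])/c['fy'];r=np.hypot(x,y)+1e-12
    d=np.c_[x/r*np.sin(r),y/r*np.sin(r),np.cos(r)]
    T=np.eye(4);T[:3,:3]=Ro.from_euler('xyz',s['tcp_rot'],degrees=True).as_matrix();T[:3,3]=s['ee_pos']
    T=T@c['hand_eye'];d=d@T[:3,:3].T;o=T[:3,3];return o+d*((z-o[2])/d[:,2])[:,None]
def wmap(z,s):
    v,u=np.indices((480,640));return wplane(np.c_[u.ravel(),v.ravel()],z,s)[:,:2].reshape(480,640,2)
def wbar(c,s,p,z=.056):
    G=wmap(z,s);hsv=cv2.cvtColor(p,cv2.COLOR_RGB2HSV)
    m=(hsv[...,1]<70)&(hsv[...,2]>110)&(np.hypot(G[...,0]-c[0],G[...,1]-c[1])<.034)
    k,l,st,_=cv2.connectedComponentsWithStats(m.astype(np.uint8))
    m=l==1+np.argmax(st[1:,4]);return m.sum(),bar(G[m])
def st(s):print(round(s['time_s'],2),s['ee_pos'].round(4),s['tcp_rot'].round(2),s['joints'].round(1),'F',s['ft_force'].round(1),'M',s['moment'].round(2),'w',round(s['width'],3),round(s['gripper_force'],1))
E
python3 - <<'E'
from h import *
s=sensors.sense();p,d=imaging.grab_frame('wrist');cv2.imwrite('pics/w1.png',p[:,:,::-1]);st(s)
print(wbar((.435,.03),s,p));print(wbar((.438,-.15),s,p))
E
```

```text
1.43 [0.435  0.03   0.1714] [1.8000e+02 1.0000e-02 1.5024e+02] [  3.9   5.9 -18.2  65.9  -0.   33.7] F [0.3 0.6 1.1] M [-0.02  0.01 -0.04] w 1.003 0.0
(np.int64(476), array([4.338000e-01, 2.970000e-02, 1.643253e+02, 4.620000e-02]))
(np.int64(198), array([ 4.273000e-01, -1.509000e-01,  1.769208e+02,  2.750000e-02]))
```

View pics/w1.png

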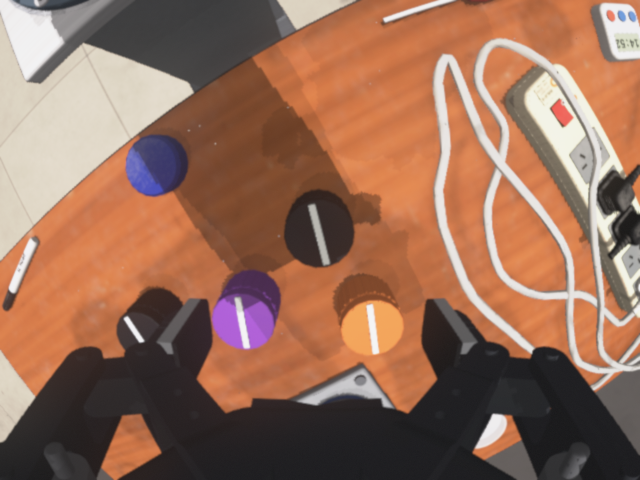

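The wrist view shows cap A centred at (320,228), black, in line between the fingers. It measures (0.434,0.030) at 164.3°, which agrees with the scene camera. Next: descend and grip.

Emit:
send_rows(slide=[[0,0,0.035],[0,0,0.07],[0,0,0.1],[0,0,0.13],[0,0,0.149]], turn=[0,0,0,0,0])

```text
time_s: 1.9
ee_pos: [0.4337, 0.0299, 0.0199]
tcp_rot: [-179.9, -0.1, 149.8]
ft_force: [-0.4, 0.4, 0.0]
width: 1.001
gripper_force: 0.0
```

Emit:
send_rows(slide=[[0,0,0],[0,0,0],[0,0,0],[0,0,0],[0,0,0]], turn=[0,0,0,0,0], claw=1)

```text
time_s: 2.32
ee_pos: [0.4362, 0.0301, 0.0239]
tcp_rot: [179.9, 0.1, 149.9]
ft_force: [-2.3, -0.2, 11.4]
width: 0.589
gripper_force: 63.0
```

Emit:
send_rows(slide=[[0,0,0],[0,0,0],[0,0,0],[0,0,0],[0,0,0]], turn=[0,0,0,0,0])

```text
time_s: 2.73
ee_pos: [0.4362, 0.0301, 0.0239]
tcp_rot: [179.9, 0.1, 149.9]
ft_force: [-2.7, -0.1, 10.2]
width: 0.59
gripper_force: 63.0
```

Emit:
send_rows(slide=[[0,0,0],[0,0,0],[0,0,0],[0,0,0],[0,0,0]], turn=[0,0,0,0,0])

```text
time_s: 3.15
ee_pos: [0.4361, 0.0301, 0.0239]
tcp_rot: [179.9, 0.1, 149.9]
ft_force: [-2.0, 0.2, 10.4]
width: 0.591
gripper_force: 63.0
```

Emit:
send_rows(slide=[[0,0,-0.03],[0,0,-0.06],[0,0,-0.09],[0,0,-0.12],[0,0,-0.13]], turn=[0,0,0,0,0])

```text
time_s: 3.57
ee_pos: [0.4369, 0.0301, 0.1574]
tcp_rot: [179.8, 0.3, 149.9]
ft_force: [0.8, -0.6, -0.9]
width: 0.587
gripper_force: 62.9
```

Emit:
send_rows(slide=[[-0.036,0.005,0],[-0.072,0.01,0],[-0.108,0.015,0],[-0.144,0.02,0],[-0.18,0.026,0]], turn=[0,0,0,0,0])

```text
time_s: 3.98
ee_pos: [0.6056, -0.0385, 0.1536]
tcp_rot: [180.0, 0.1, 149.9]
ft_force: [0.6, 0.6, -0.4]
width: 0.59
gripper_force: 62.9
```

Emit:
send_rows(slide=[[-0.02,0.003,0],[-0.034,0.005,0],[-0.034,0.005,0],[-0.034,0.005,0],[-0.034,0.005,0]], turn=[-0.1,-0.2,-0.326,-0.326,-0.326])

```text
time_s: 4.4
ee_pos: [0.6359, -0.0502, 0.1531]
tcp_rot: [180.0, 0.0, 168.4]
ft_force: [-0.2, 0.2, -1.7]
width: 0.591
gripper_force: 63.0
```

```bash
cat > chk.py <<'E'
from h import *
import sys
# cap in hand / port: black points (not fingers) by scene+side, bar at given height
def look(cx,cy,z,tag):
    s=sensors.sense();st(s);out=[]
    for n in('scene','side'):
        p,d=imaging.grab_frame(n);X=cloud(n,d);hsv=cv2.cvtColor(p,cv2.COLOR_RGB2HSV)
        near=(d>0)&(np.hypot(X[...,0]-cx,X[...,1]-cy)<.033)
        q=near&(hsv[...,2]<70)&(X[...,2]>.042)
        if q.any():print(n,'black z lo/hi',np.percentile(X[q][:,2],[.5,2,99]).round(4))
        w=near&(hsv[...,1]<70)&(hsv[...,2]>130)&(abs(X[...,2]-z)<.012)
        if w.sum()>10:
            v,u=np.nonzero(w);print(' bar',w.sum(),bar(onplane(n,np.c_[u,v],z)),np.median(X[w][:,2]).round(4))
        c=imaging.calibration(n);uv=c['R']@np.array([cx,cy,z-.03])+c['t'];u,v=int(uv[0]/uv[2]*c['fx']+c['cx']),int(uv[1]/uv[2]*c['fy']+c['cy'])
        out.append(cv2.resize(p[max(v-60,0):v+60,u-60:u+60],(400,400)))
    cv2.imwrite(f'pics/{tag}.png',np.hstack(out)[:,:,::-1])
if __name__=='__main__':look(*map(float,sys.argv[1:4]),sys.argv[4])
E
python3 chk.py .636 -.0505 .183 a1
```

```text
4.4 [ 0.6359 -0.0502  0.1531] [1.7999e+02 4.0000e-02 1.6843e+02] [-4.5 30.  12.3 72.3  0.   7.1] F [-0.2  0.2 -1.7] M [-0.04  0.01 -0.05] w 0.591 63.0
scene black z lo/hi [0.1295 0.1317 0.3258]
 bar 45 [ 0.6334 -0.0474 22.2834  0.0429] 0.1839
side black z lo/hi [0.1309 0.1328 0.4315]
 bar 24 [ 6.30000e-01 -7.47000e-02  8.61563e+01  6.44000e-02] 0.1838
```

View pics/a1.png

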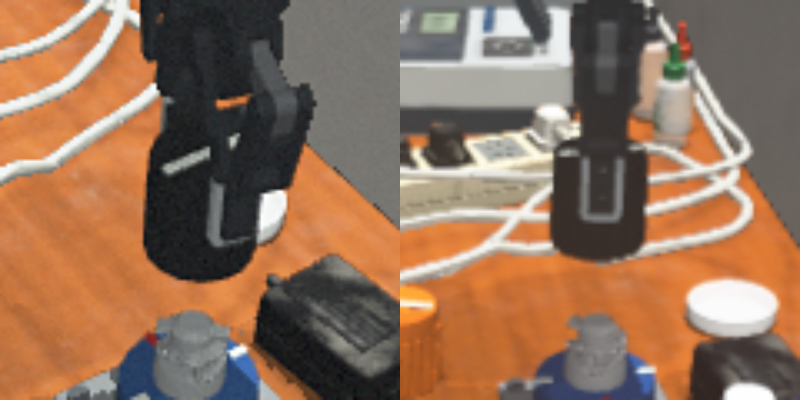

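Cap A is upright in the hand with its rim at about 0.13. I'll fit its axis, and the drum's, to the depth points before lowering.

```bash
cat > fit.py <<'E'
from h import *
from scipy.optimize import least_squares
import sys
def circ(P,r):
    f=lambda c:np.hypot(P[:,0]-c[0],P[:,1]-c[1])-r
    s=least_squares(f,P[:,:2].mean(0)+[0,.01],loss='soft_l1',f_scale=.001);return s.x.round(4),np.abs(f(s.x)).mean().round(4),len(P)
def run(lo,hi,cx=.636,cy=-.0505):
    for n in('scene','side'):
        p,d=imaging.grab_frame(n);X=cloud(n,d);hsv=cv2.cvtColor(p,cv2.COLOR_RGB2HSV)
        q=(d>0)&(np.hypot(X[...,0]-cx,X[...,1]-cy)<.04)&(X[...,1]<cy+.01)
        b=q&(hsv[...,2]<70)&(X[...,2]>lo)&(X[...,2]<hi)
        print(n,'cap',circ(X[b],.026))
        b=q&(X[...,2]>.016)&(X[...,2]<.036)
        print(n,'drum',circ(X[b],.036))
        b=q&(X[...,2]>.044)&(X[...,2]<.062)
        if b.sum()>30: print(n,'stud~',circ(X[b],.0165))
if __name__=='__main__':run(*map(float,sys.argv[1:]))
E
python3 fit.py .132 .148
```

```text
scene cap (array([ 0.6345, -0.051 ]), np.float64(0.0007), 248)
scene drum (array([ 0.6366, -0.0499]), np.float64(0.0009), 336)
scene stud~ (array([ 0.6362, -0.0506]), np.float64(0.0016), 177)
side cap (array([ 0.6339, -0.0492]), np.float64(0.0009), 207)
side drum (array([ 0.6361, -0.0481]), np.float64(0.0009), 311)
side stud~ (array([ 0.6361, -0.0488]), np.float64(0.0019), 156)
```

Emit:
send_rows(slide=[[-0.0018,0.0014,0.02],[-0.0018,0.0014,0.035],[-0.0018,0.0014,0.045],[-0.0018,0.0014,0.052],[-0.0018,0.0014,0.057]], turn=[0,0,0,0,0])

```text
time_s: 5.02
ee_pos: [0.6375, -0.0491, 0.0949]
tcp_rot: [-180.0, -0.0, 168.6]
ft_force: [-0.4, 0.2, -0.4]
width: 0.594
gripper_force: 63.0
```

Emit:
send_rows(slide=[[0,0,0.005],[0,0,0.01],[0,0,0.015],[0,0,0.019],[0,0,0.021]], turn=[0,0,0,0,0])

```text
time_s: 5.43
ee_pos: [0.6377, -0.0492, 0.0738]
tcp_rot: [-180.0, -0.0, 168.7]
ft_force: [-0.4, -0.9, 7.5]
width: 0.592
gripper_force: 63.8
```

Emit:
send_rows(slide=[[0,0,0],[0,0,0.001],[0,0,0.001]], turn=[0,0,0])

```text
time_s: 5.68
ee_pos: [0.6381, -0.0492, 0.0738]
tcp_rot: [180.0, 0.0, 168.7]
ft_force: [-1.6, 0.3, 3.3]
width: 0.591
gripper_force: 63.7
```

On the stud with its rim at +10 mm, as expected. Now turning clockwise while lowering.

Emit:
send_rows(slide=[[0,0,0.0005],[0,0,0.0012],[0,0,0.002],[0,0,0.003],[0,0,0.004]], turn=[0.105,0.21,0.315,0.42,0.52])

```text
time_s: 6.1
ee_pos: [0.6389, -0.0487, 0.0706]
tcp_rot: [179.9, 0.1, 138.6]
ft_force: [0.6, 2.0, 7.0]
width: 0.59
gripper_force: 63.6
```

```bash
python3 -c "
from h import *
st(sensors.sense())"
```

```text
6.1 [ 0.6389 -0.0487  0.0706] [1.7986e+02 8.0000e-02 1.3859e+02] [-4.4 32.6  4.4 61.7  0.1 37. ] F [0.6 2.  7. ] M [-0.13  0.13 -0.03] w 0.59 63.6
```

Emit:
send_rows(slide=[[0,0,0.0008],[0,0,0.0016],[0,0,0.0024],[0,0,0.0032],[0,0,0.004]], turn=[0.08,0.16,0.24,0.32,0.4])

```text
time_s: 6.52
ee_pos: [0.6388, -0.0496, 0.0672]
tcp_rot: [179.9, 0.1, 115.7]
ft_force: [-3.7, -1.2, 19.1]
width: 0.592
gripper_force: 64.8
```

```bash
python3 -c "
from h import *
st(sensors.sense())"
```

```text
6.52 [ 0.6388 -0.0496  0.0672] [1.7988e+02 1.2000e-01 1.1572e+02] [-4.4 32.7  4.1 61.2 -0.  59.9] F [-3.7 -1.2 19.1] M [-0.35  0.7   0.03] w 0.592 64.8
```

Emit:
send_rows(slide=[[0,0,0],[0,0,0.0005],[0,0,0.001],[0,0,0.0015],[0,0,0.002]], turn=[0.08,0.16,0.24,0.32,0.4])

```text
time_s: 6.93
ee_pos: [0.6384, -0.0497, 0.0646]
tcp_rot: [179.9, 0.1, 92.8]
ft_force: [-3.1, -0.9, 11.8]
width: 0.594
gripper_force: 64.1
```

```bash
python3 chk.py .636 -.0505 .098 a2; python3 -c "
from fit import *
run(.055,.07)"
```

```text
6.93 [ 0.6384 -0.0497  0.0646] [1.7991e+02 6.0000e-02 9.2800e+01] [-4.4 32.8  3.9 61.  -0.1 82.8] F [-3.1 -0.9 11.8] M [-0.64  0.72  0.09] w 0.594 64.1
scene black z lo/hi [0.0428 0.0456 0.2382]
 bar 50 [ 6.383000e-01 -5.810000e-02  1.169186e+02  3.210000e-02] 0.0959
side black z lo/hi [0.043  0.0455 0.3428]
 bar 39 [ 0.6373 -0.0601  2.0989  0.0668] 0.0953
scene cap (array([ 0.6387, -0.0496]), np.float64(0.0007), 167)
scene drum (array([ 0.6365, -0.0499]), np.float64(0.0009), 333)
scene stud~ (array([ 0.633, -0.059]), np.float64(0.0025), 234)
side cap (array([ 0.638, -0.048]), np.float64(0.001), 175)
side drum (array([ 0.6362, -0.0483]), np.float64(0.0009), 318)
side stud~ (array([ 0.6362, -0.0587]), np.float64(0.0032), 221)
```

View pics/a2.png

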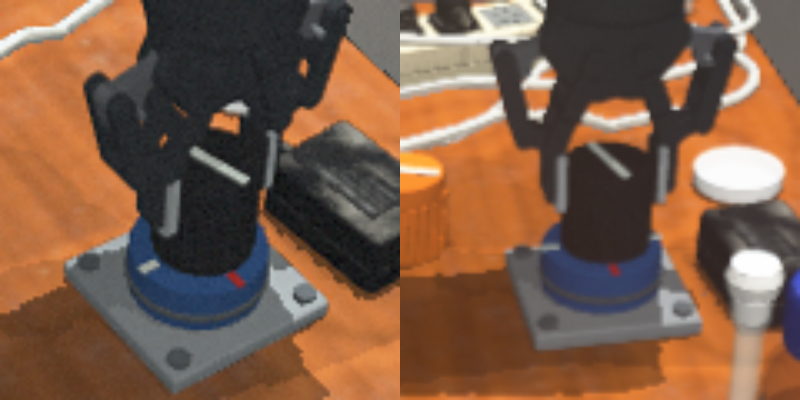

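Cap A turned about 76° and sank (bar top at about 0.096, the seated height), so it fits. I'll turn a little more, release, and verify.

Emit:
send_rows(slide=[[-0.0003,-0.001,0],[-0.0003,-0.001,0.0005],[-0.0003,-0.001,0.001],[-0.0003,-0.001,0.001],[-0.0003,-0.001,0.001]], turn=[0.08,0.16,0.24,0.26,0.26])

```text
time_s: 7.55
ee_pos: [0.6378, -0.0498, 0.0639]
tcp_rot: [179.8, 0.0, 78.0]
ft_force: [-2.6, -1.5, 14.0]
width: 0.591
gripper_force: 64.5
```

Emit:
send_rows(slide=[[0,0,-0.001],[0,0,-0.001],[0,0,-0.001],[0,0,-0.001],[0,0,-0.001]], turn=[0,0,0,0,0], claw=0)

```text
time_s: 7.97
ee_pos: [0.6368, -0.0495, 0.0632]
tcp_rot: [-180.0, -0.0, 78.1]
ft_force: [-0.1, -0.6, 0.1]
width: 0.994
gripper_force: 0.0
```

Emit:
send_rows(slide=[[0,0,-0.02],[0,0,-0.05],[0,0,-0.085],[0,0,-0.12],[0,0,-0.15]], turn=[0,0,0,0,0])

```text
time_s: 8.38
ee_pos: [0.6368, -0.0495, 0.2157]
tcp_rot: [179.9, -0.0, 78.1]
ft_force: [0.6, 0.4, 0.4]
width: 0.996
gripper_force: 0.0
```

Emit:
send_rows(slide=[[0.04,0,0],[0.08,0,0],[0.12,0,0],[0.12,0,0],[0.12,0,0]], turn=[0,0,0,0,0])

```text
time_s: 8.8
ee_pos: [0.6616, 0.0701, 0.2127]
tcp_rot: [-180.0, 0.0, 78.3]
ft_force: [0.5, -0.3, 0.3]
width: 0.999
gripper_force: 0.0
```

```bash
python3 chk.py .636 -.0505 .096 a3; python3 -c "
from fit import *
run(.05,.085)
for n in('scene','side'):
    p,d=imaging.grab_frame(n);X=cloud(n,d);q=(d>0)&(np.hypot(X[...,0]-.637,X[...,1]+.0495)<.022)&(X[...,2]>.08)
    P=X[q];A=np.c_[P[:,:2]-P[:,:2].mean(0),np.ones(len(P))];print(n,np.median(P[:,2]),np.linalg.lstsq(A,P[:,2],rcond=None)[0])
"
```

```text
8.8 [0.6616 0.0701 0.2127] [-1.7997e+02  1.0000e-02  7.8320e+01] [  6.   33.4  26.5  83.1   0.  107.7] F [ 0.5 -0.3  0.3] M [ 0.02  0.05 -0.06] w 0.999 0.0
scene black z lo/hi [0.0432 0.0442 0.0955]
 bar 79 [ 6.36800e-01 -5.15000e-02  9.24599e+01  4.72000e-02] 0.0949
side black z lo/hi [0.0428 0.0436 0.0944]
 bar 39 [ 6.36700e-01 -5.16000e-02  9.19696e+01  4.18000e-02] 0.0948
scene cap (array([ 0.6383, -0.0496]), np.float64(0.0008), 467)
scene drum (array([ 0.6365, -0.05  ]), np.float64(0.0009), 331)
scene stud~ (array([ 0.6323, -0.0586]), np.float64(0.0027), 236)
side cap (array([ 0.6379, -0.0478]), np.float64(0.0009), 420)
side drum (array([ 0.6361, -0.0482]), np.float64(0.001), 315)
side stud~ (array([ 0.6357, -0.0585]), np.float64(0.0031), 226)
scene 0.09378578914447844 [0.00548465 0.00462966 0.09376006]
side 0.09341794182947638 [0.02248858 0.04440105 0.09330256]
```

View pics/a3.png

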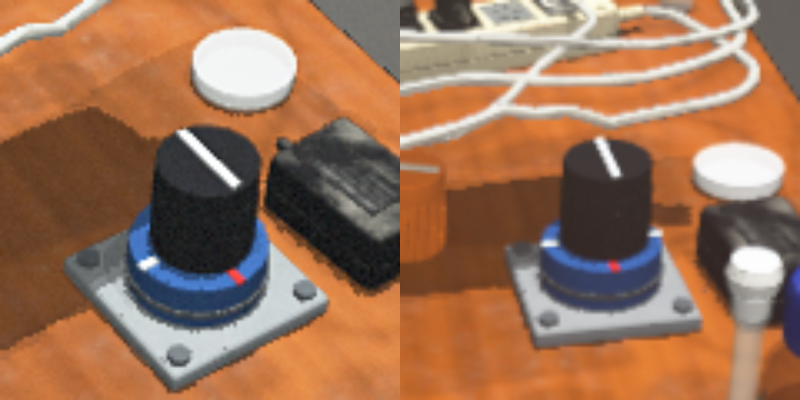

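Cap A's top is at 0.094 (40 + 54 mm), its bar lines up with the red marks, it's within 2 mm of the axis, and it's upright. Cap B hasn't been touched, and the gripper is clear.

```bash
python3 -c "
from plant import ctrl
print(ctrl.close_job())"
```

```text
the job is handed in; nothing more can be done
None
```

I handed the job in: the first cap I tried was the right one and is screwed fully down on the port (top at 94 mm, about 2 mm off the axis, upright), the other black cap was left standing untouched on the table, and the arm used about 9 of the 72 s.

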